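# Close a filter sample holder: support, spacer, keyed clamp cap

## Task

Put the sample holder together: slide the perforated filter support down the post onto the seat, then the spacer ring on top of it, then the clamp cap, felt round gently until its slot finds the key on the post and it drops fully home flat on the spacer. Work gently and never force the parts: pressing them on the holder or on each other with 60 N would mark them. Let go of everything at the end, and leave the other things on the bench alone.

Things in the scene. Friction and masses are not known exactly. Their poses are not given: they have to be found in the camera images.
- holder: Sample holder fixed to the bench (bench top z = 0); origin at its underside centre, z up. Aluminium foot 100 mm across, 10 mm high; on it a pedestal 42 mm across up to 30 mm height; from its flat top (the seat) a round steel post 20 mm in diameter rises to 56 mm height, with an upright key blade on its end up to 76 mm height.
- seat (a point): Middle of the holder's seat, on the post's axis, 30 mm above the holder's underside. Axes as the holder's.
- post_end (a point): Top of the key blade, on the post's axis, 76 mm above the holder's underside. Blade: 18 mm long, 8.5 mm thick, 20 mm high. Its length lies at some angle up to 50 degrees (0.87 rad) either side of the holder's x axis: this is NOT in the measured pose (axes here are the holder's); feel for it. Very stiff to turn (1.5 N m): treat as fixed.
- support_center (a point): Centre (half-way up) of the filter support: flat steel disc, 56 mm outside diameter, 12 mm thick, with a 23 mm bore and many pinholes; loose, lies flat on the bench at the start. Its z axis is the bore axis; either face may be up.
- spacer_center (a point): Centre (half-way up) of the spacer: plain aluminium ring, 44 mm outside diameter, 18 mm high, with a 23 mm bore; loose, lies flat on the bench at the start. Its z axis is the bore axis; either end may be up.
- cap_center (a point): Centre (half-way up) of the clamp cap, 50 mm high in all: a square aluminium block 44 x 44 mm, 22 mm high (from 25 to 3 mm below this point), with an upright grip bar on top, 36 mm long along its x axis, 12 mm thick along y, 28 mm high (from 3 mm below to 25 mm above this point). Loose, stands upright on the bench at the start, z up.
- cap_slot (a point): Centre of the cap's underside, at the mouth of a blind slot 21 mm long along x, 10.5 mm wide along y, 18 mm deep. It fits over the key blade either way round (half a turn), with about 0.11 rad of play either way. Not lined up, the cap stops on the blade's top, 16 mm above home; lined up, it goes down until its underside lies on the spacer, 60 mm above the holder's underside.
- dish: shallow open steel dish, 50 mm across, 10 mm high; origin at the centre of its underside. Not part of the job: leave it alone.
- blank: solid steel disc without a hole, 50 mm across, 10 mm thick; origin at the centre of its underside. Not part of the job: leave it alone.
- jar: closed white plastic jar, 52 mm across, 50 mm tall; origin at the centre of its underside. Not part of the job: leave it alone.
- beaker: clear glass beaker, 64 mm across, 85 mm tall; origin at the centre of its underside. Not part of the job: leave it alone.
- driver: screwdriver lying flat, 170 mm long. Not part of the job: leave it alone.
- weight_box: grey plastic box, 90 x 60 x 35 mm; origin at the centre of its underside. Not part of the job: leave it alone.
- marker: black marker pen lying flat, 14 mm thick, 125 mm long. Not part of the job: leave it alone.
Things that resemble listed ones, but are neither listed nor needed, are in the scene too. Leave any blue or pink look-alike of the part that bears support_center alone.

How it is judged:
By the outcome, as a careful person would: the job done as asked, in the order asked, and still so for the second after the job is handed in, with the robot touching nothing.
It also fails if it takes over 72 s, if anything falls off the work surface, if the arm or the gripper's body presses on something with over 40 N, if the wrist force passes 120 N, or if a joint passes its speed limit or range.

## Robot

A 6-joint arm with a two-finger parallel gripper is mounted at the origin on the work surface. World frame = base frame: x ahead of the robot, y to its left, z up, the work surface at z = 0. Lengths are in m, angles in rad, forces in N, time in s.
With the tool pointing down it reaches from about 0.25 to 0.775 m from the base axis. Payload 4 kg.
Tool frame: the origin (TCP) lies at the very end of the fingers, on their centre line; the grasp point (between the pads) lies 19 mm behind it; y points along the fingers, x is the direction in which the jaws open and shut, and the axes are right-handed (so a half turn about y gives the same grasp; the last joint's range is limited). The gripper opens to 94 mm and grips with 3 to 60 N. Pads are 16 mm wide; open, the fingers measure 119 mm over their backs; the gripper's body (75 mm by 177 mm) begins 78 mm behind the grasp point.
Start: joints at [-1.401, 0.087, 1.371, -0, 1.684, -0.103], TCP at [0.148, -0.53, 0.206] pointing down, gripper open.
Joint ranges: [-3.1, 3.1], [-0.76, 2.03], [0.27, 2.55], [-1.08, 4.22], [0.17, 2.65], [-2.57, 2.57]. Speed limits (rad/s): [2.79, 2.79, 3.14, 3.14, 3.14, 3.14].

## Interface

Orientations are given as [roll, pitch, yaw] about the fixed x, y, z axes, in that order (R = Rz(yaw) Ry(pitch) Rx(roll)).
In Python, from bench import robot gives the robot as it stands.
- The arm moves only by the shell command python3 -m handwheel 'ROWS' [OPENING]. ROWS is JSON, a list of rows, each an object with "delta_pos": the shift along the tool's x, y, z in mm, a list of three; "yaw": the turn about the tool's y in rad. A call has 1 to 12 rows; each row is the pose to reach, as a shift and turn from the pose commanded when the call began, along the tool's axes at that moment; what a row does not reach only later rows make up. A row lasts 1/10 s, in which the tool goes at most 50 mm and 8.59 degrees, less where a joint would pass 70% of its speed; a pose out of reach is approached as far as the arm can. A call with a gripper value outside its range is refused whole. OPENING is the closure in counts, from 0 (fully open) to 255 (shut), set as the call begins (- or left out, the last holds). The fingers move at their own pace and stop on an object; the grip force is fixed at half the most. Time passes only in rows, so rows that repeat a pose let the fingers close. It gives the time, the measured TCP pose, the force and the opening at its end, in the units of the state.
- robot.get_obs(): the state, without advancing time (a new reading comes with each control period).
- robot.snapshot(name): name is "scene" or "top" or "wrist"; returns a dict with "image" (480x640x3 uint8, red, green, blue), "fx", "fy", "cx", "cy" (pixels), "rvec" (rotation vector, rad) and "tvec" (3), from world to camera coordinates, as OpenCV has them. Camera axes: x right, y down, z forward; pixel columns grow to the right and rows downward; lengths in m; the calibration is good to about 2 mm. The wrist camera is an equidistant fisheye: a pixel r from the principal point sees the ray r / f radians off the axis. A picture is of the moment at which its call begins. There is no depth.
- robot.close_job(): hands the job in, once; it reports no verdict.
The state is a dict: "time": time; "joint_positions": joint angles; "qvel": joint speeds; "joint_torque": joint torques, N m; "tool_pos": TCP position; "ee_rot": TCP orientation; "wrist_force": force on the tool from outside, world axes, zero at the start; "wrist_torque": the same for the moment, N m; "width": finger opening in m.
Only numpy, scipy, OpenCV 4.12 (cv2) and the standard library are available. Lean on these libraries where they do the work, as an engineer would, in place of code of your own. Each camera call takes 0.05 s, during which the arm holds its last target.

## Working session

There is one attempt and no reset: what is moved stays moved. The work goes in short steps, Python scripts to look and compute and a shell command to move; the robot and the scene stay as the last step left them, time stands still between calls to the robot, and variables do not carry over. Pictures are saved under pics/ and viewed, and the job is handed in when it is done.

```bash
ls; mkdir -p pics
python3 - <<'E'
from bench import robot
import cv2,numpy as np
o=robot.get_obs()
for k,v in o.items(): print(k,np.round(v,4))
for n in ["scene","top","wrist"]:
    s=robot.snapshot(n); cv2.imwrite(f"pics/{n}0.png",s["image"][:,:,::-1])
    print(n,s["fx"],s["fy"],s["cx"],s["cy"],s["rvec"],s["tvec"])
E
```

```text
pics
time 0.0
joint_positions [-1.4011  0.088   1.3722 -0.      1.6836 -0.1031]
qvel [ 0.0004 -0.0001 -0.0007 -0.0002  0.0018 -0.0014]
joint_torque [ 1.20000e-03 -3.40174e+01 -3.02430e+01  7.18000e-02  3.28000e-02
 -2.00000e-04]
tool_pos [ 0.1481 -0.5291  0.2043]
ee_rot [-1.5706  0.0022 -1.298 ]
wrist_force [ 0.321  -0.0085  0.3228]
wrist_torque [ 0.039   0.0039 -0.0352]
width 0.0942
scene 535.182727901183 535.182727901183 321.45520569130775 243.75632341590008 [ 0.66788102  2.62107284 -1.13435649] [ 0.47367585 -0.133246    1.31955015]
top 594.0859488645589 594.0859488645589 318.2954229394133 236.02567567097844 [ 2.12586926 -2.13047029  0.2239444 ] [-0.00449754  0.55400581  1.28507187]
wrist 371.64829954431775 371.64829954431775 324.51416371563363 242.3179603045384 [-2.32815439  1.76550522  0.2378934 ] [-0.54957302 -0.02684879  0.39122118]
```

View pics/top0.png

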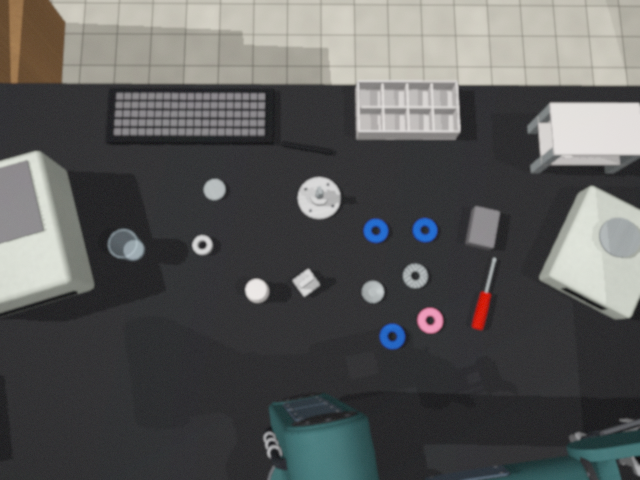

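View pics/scene0.png

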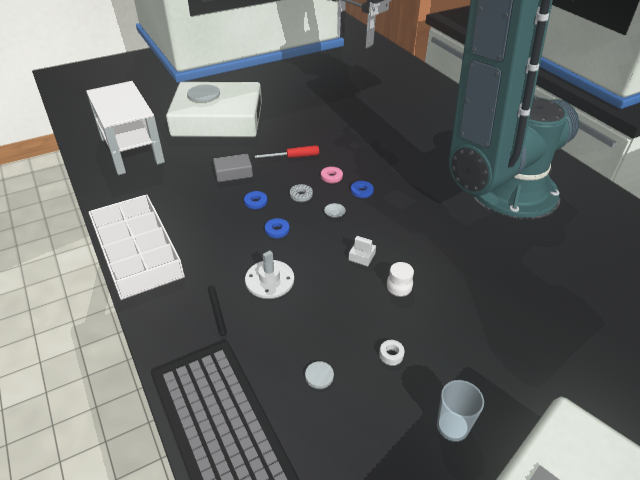

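View pics/wrist0.png

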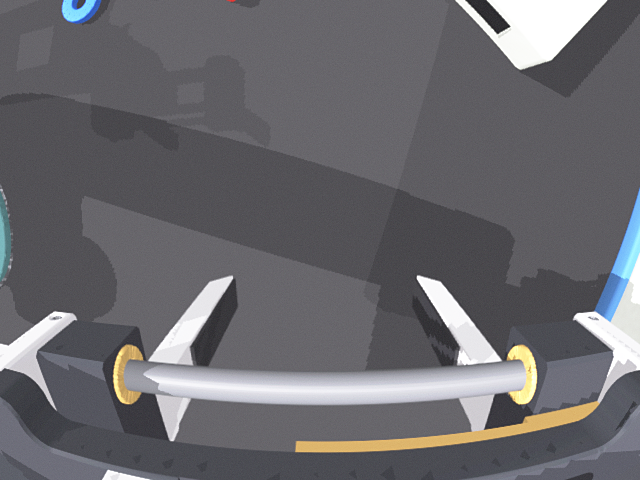

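```bash
cat > h.py <<'E'
import cv2,numpy as np
from bench import robot
from scipy.spatial.transform import Rotation as Ro
def snap(n,f=None):
    s=robot.snapshot(n); s["name"]=n
    if f: cv2.imwrite(f"pics/{f}.png",s["image"][:,:,::-1])
    return s
def rays(s,uv):
    uv=np.atleast_2d(np.array(uv,float)); x=(uv[:,0]-s["cx"])/s["fx"]; y=(uv[:,1]-s["cy"])/s["fy"]
    if s["name"]=="wrist":
        r=np.hypot(x,y); k=np.where(r>1e-9,np.tan(r)/np.maximum(r,1e-9),1); x,y=x*k,y*k
    R=cv2.Rodrigues(np.array(s["rvec"],float))[0]; t=np.array(s["tvec"],float).ravel()
    return -R.T@t,(np.c_[x,y,np.ones_like(x)])@R
def cast(s,uv,z):
    c,d=rays(s,uv); return c+d*((z-c[2])/d[:,2])[:,None]
def proj(s,P):
    R=cv2.Rodrigues(np.array(s["rvec"],float))[0]; t=np.array(s["tvec"],float).ravel()
    p=np.atleast_2d(P)@R.T+t; a=p[:,:2]/p[:,2:]
    if s["name"]=="wrist":
        r=np.hypot(a[:,0],a[:,1]); th=np.arctan(r); a=a*(th/np.maximum(r,1e-9))[:,None]
    return a*[s["fx"],s["fy"]]+[s["cx"],s["cy"]]
def crop(s,x0,y0,x1,y1,k,f):
    im=cv2.resize(s["image"][y0:y1,x0:x1],None,fx=k,fy=k,interpolation=cv2.INTER_CUBIC)
    cv2.imwrite(f"pics/{f}.png",im[:,:,::-1])
def togo(p,yaw=None):
    "rows' mm along tool axes & yaw from present measured pose to world TCP p / yaw"
    o=robot.get_obs(); R=Ro.from_euler("xyz",o["ee_rot"]).as_matrix()
    d=R.T@(np.array(p)-o["tool_pos"])*1000
    dy=None if yaw is None else -((yaw-o["ee_rot"][2]+np.pi/2)%np.pi-np.pi/2)
    print("at",np.round(o["tool_pos"],4),"rot",np.round(o["ee_rot"],4),"go mm",np.round(d,1),"yaw",dy, "q6",round(o["joint_positions"][5],3))
E
python3 - <<'E'
from h import *
s=snap("top")
crop(s,350,200,520,340,4,"topA"); crop(s,180,170,360,310,4,"topB")
g=cv2.cvtColor(s["image"],cv2.COLOR_RGB2GRAY); _,m=cv2.threshold(g,105,255,0)
hsv=cv2.cvtColor(s["image"],cv2.COLOR_RGB2HSV)
cs,_=cv2.findContours(m[150:350,90:540],cv2.RETR_EXTERNAL,cv2.CHAIN_APPROX_NONE)
for c in cs:
    if cv2.contourArea(c)<100: continue
    (x,y),(w,h),a=cv2.minAreaRect(c); x+=90;y+=150
    for z in (0.01,):
        print(np.round((x,y,w,h,a),1),hsv[int(y),int(x)],np.round(cast(s,(x,y),z),4), "mm size",round(max(w,h)/594*1.28*1000,1))
E
```

```text
[429.5 320.5  25.   25.   90. ] [105  12  44] [[ 0.3668 -0.2584  0.01  ]] mm size 53.9
[373. 291.  22.  22.  90.] [ 85   8 190] [[ 0.4341 -0.1313  0.01  ]] mm size 47.4
[256. 290.  24.  24.  90.] [ 15   7 235] [[0.437  0.1363 0.01  ]] mm size 51.7
[305.8 282.3  22.1  21.5  54.5] [  0   1 217] [[0.4545 0.0225 0.01  ]] mm size 47.6
[415.  275.5  24.   25.    0. ] [135  10  51] [[ 0.4697 -0.229   0.01  ]] mm size 53.9
[490.1 275.1   4.4  37.1  13.6] [ 94  11 169] [[ 0.4702 -0.403   0.01  ]] mm size 80.0
[202. 244.  20.  20.  90.] [135  12  42] [[0.5438 0.2627 0.01  ]] mm size 43.1
[125.  246.   35.4  29.7  45. ] [101  30 162] [[0.5392 0.4396 0.01  ]] mm size 76.2
[483.4 226.5  26.5  37.9  10.5] [143   7 143] [[ 0.5851 -0.3941  0.01  ]] mm size 81.8
[214.  189.   21.2  21.2  45. ] [ 90   8 190] [[0.6755 0.2389 0.01  ]] mm size 45.7
[318.8 197.8  43.1  42.4  45. ] [105   8 126] [[ 0.6544 -0.0079  0.01  ]] mm size 92.9
```

View pics/topA.png

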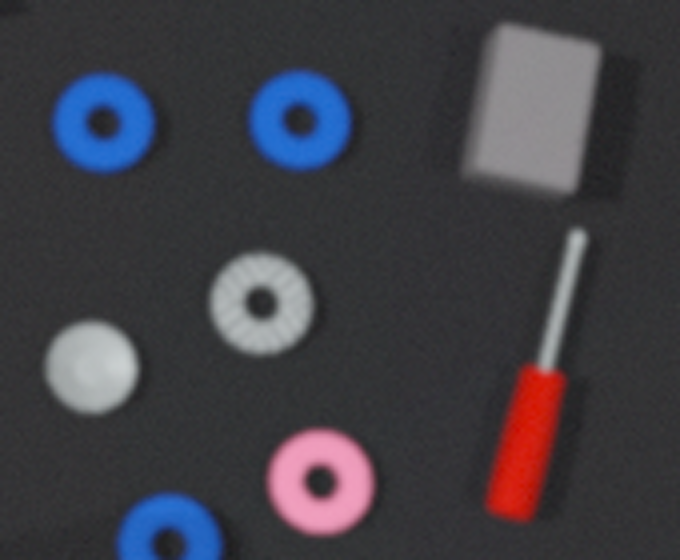

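View pics/topB.png

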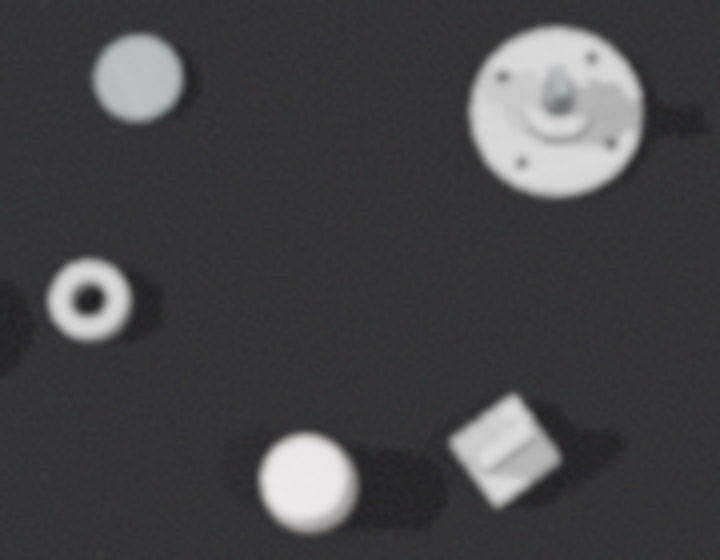

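Run:
```python
from h import *
s=snap("top")
g=cv2.cvtColor(s["image"],cv2.COLOR_RGB2GRAY); _,m=cv2.threshold(g,105,255,0)
for n,(x,y),z in [("support",(415,276),.012),("spacer",(203,245),.018),("foot",(319,198),.01)]:
    mm=np.zeros_like(m); cv2.circle(mm,(x,y),26,255,-1); 
    cs,_=cv2.findContours(m&mm,cv2.RETR_EXTERNAL,cv2.CHAIN_APPROX_NONE); c=max(cs,key=cv2.contourArea)
    e=cv2.fitEllipse(c); print(n,e,np.round(cast(s,e[0],z),4))
togo([.469,-.229,.13])
```

```text
support ((414.8890686035156, 275.498291015625), (24.077363967895508, 24.616790771484375), 119.95115661621094) [[ 0.4694 -0.2284  0.012 ]]
spacer ((201.90579223632812, 244.48533630371094), (19.849773406982422, 20.311508178710938), 78.88379669189453) [[0.5412 0.2615 0.018 ]]
foot ((318.6285705566406, 197.5545654296875), (42.389522552490234, 43.25450897216797), 94.529541015625) [[ 0.6549 -0.0076  0.01  ]]
at [ 0.1481 -0.5294  0.2049] rot [-1.5707e+00  1.0000e-03 -1.2980e+00] go mm [-202.8   75.2  389.9] yaw None q6 -0.103
```

```bash
python3 -m handwheel '[{"delta_pos":[-40,10,80],"yaw":0},{"delta_pos":[-80,25,160],"yaw":0},{"delta_pos":[-120,40,240],"yaw":0},{"delta_pos":[-160,55,310],"yaw":0},{"delta_pos":[-180,65,350],"yaw":0},{"delta_pos":[-203,75,390],"yaw":0},{"delta_pos":[-203,75,390],"yaw":0},{"delta_pos":[-203,75,390],"yaw":0},{"delta_pos":[-203,75,390],"yaw":0},{"delta_pos":[-203,75,390],"yaw":0},{"delta_pos":[-203,75,390],"yaw":0},{"delta_pos":[-203,75,390],"yaw":0}]' 50
python3 - <<'E'
from h import *
s=snap("wrist","w1"); togo([.4694,-.2284,.13])
print(proj(s,[[.4694,-.2284,.012],[.4694,-.2284,0]]), s["rvec"],s["tvec"], rays(s,[[320,240]]))
E
```

```text
time: 1.45
tool_pos: [0.4685, -0.23, 0.1307]
ee_rot: [-1.571, -0.001, -1.299]
wrist_force: [0.9, -0.2, 0.3]
width: 0.0752
at [ 0.4684 -0.2303  0.1309] rot [-1.5708e+00 -9.0000e-04 -1.2999e+00] go mm [-1.6  0.9  1.4] yaw None q6 0.735
[[322.29321988 235.86799609]
 [322.36315692 232.42721134]] [-2.32558943  1.76596419  0.23525679] [-0.34794471  0.36864305  0.42118283] (array([ 0.54262966, -0.20963994,  0.30977789]), array([[-0.25039247, -0.05800972, -0.96650139]]))
```

View pics/w1.png

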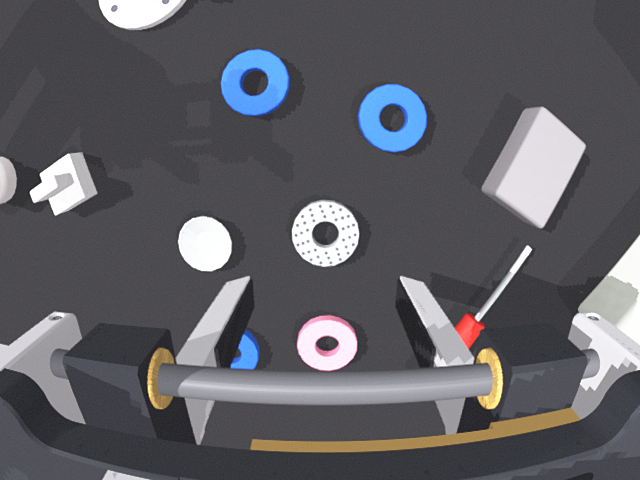

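The perforated grey ring is at wrist (325,233), between the dish (205,243), pink (327,343) and the blues (255,82), (392,118), (240,350). That confirms the choice.

```bash
cat >> h.py <<'E'
def ring(s,uv,rad,z,thr=110,cyl_z0=None):
    "outer ellipse by rays on plane z and min circle in world"
    g=cv2.cvtColor(s["image"],cv2.COLOR_RGB2GRAY); _,m=cv2.threshold(g,thr,255,0)
    mm=np.zeros_like(m); cv2.circle(mm,tuple(map(int,uv)),rad,255,-1)
    cs,_=cv2.findContours(m&mm,cv2.RETR_CCOMP,cv2.CHAIN_APPROX_NONE)
    for c in sorted(cs,key=cv2.contourArea)[::-1][:3]:
        if len(c)<15: continue
        w=cast(s,c[:,0,:],z)[:,:2]; e=cv2.fitEllipse((w*1000).astype(np.float32))
        print("px",np.round(c[:,0,:].mean(0),1),"world mm",np.round(e,1) if 0 else [np.round(q,1) for q in e])
E
python3 - <<'E'
from h import *
s=snap("wrist"); ring(s,(325,233),45,.012)
ring(s,(325,233),45,.006)
g=cv2.cvtColor(s["image"],cv2.COLOR_RGB2GRAY); print(g[233,280:372:4])
E
```

```text
px [324.4 232.7] world mm [array([ 471.8, -229.9]), array([55.2, 56.5]), np.float64(115.2)]
px [324.3 232.5] world mm [array([ 472.4, -229.7]), array([20.3, 22.1]), np.float64(23.2)]
px [324.4 232.7] world mm [array([ 470.4, -230.3]), array([56.4, 57.6]), np.float64(115.2)]
px [324.3 232.5] world mm [array([ 470.9, -230.1]), array([20.7, 22.6]), np.float64(23.2)]
[ 76  81  68 255 249 171 255 255  72  60  58  59  69  69  62 255 254 255
 255 255  51  61  54]
```

Run:
```python
from h import *
togo([.471,-.2297,.0035])
```

```text
at [ 0.4684 -0.2305  0.131 ] rot [-1.5705e+00 -1.0000e-03 -1.3004e+00] go mm [ -0.2 127.5   2.7] yaw None q6 0.735
```

```bash
python3 -m handwheel '[{"delta_pos":[0,40,3],"yaw":0},{"delta_pos":[0,80,3],"yaw":0},{"delta_pos":[0,110,3],"yaw":0},{"delta_pos":[0,120,3],"yaw":0},{"delta_pos":[0,126,3],"yaw":0},{"delta_pos":[0,127,3],"yaw":0},{"delta_pos":[0,127,3],"yaw":0}]'; python3 -m handwheel '[{"delta_pos":[0,0,0],"yaw":0},{"delta_pos":[0,0,0],"yaw":0},{"delta_pos":[0,0,0],"yaw":0},{"delta_pos":[0,0,0],"yaw":0},{"delta_pos":[0,0,0],"yaw":0},{"delta_pos":[0,0,0],"yaw":0}]' 255;python3 - <<'E'
from h import *
s=snap("wrist","w2"); togo([.471,-.2297,.0035])
E
```

```text
time: 2.25
tool_pos: [0.473, -0.2294, 0.0053]
ee_rot: [-1.569, -0.003, -1.299]
wrist_force: [-0.4, -0.4, 0.1]
width: 0.0759
time: 2.85
tool_pos: [0.4726, -0.2287, 0.0044]
ee_rot: [-1.57, -0.002, -1.298]
wrist_force: [-0.1, 0.7, 4.5]
width: 0.0556
at [ 0.4726 -0.2287  0.0044] rot [-1.5696e+00 -1.5000e-03 -1.2980e+00] go mm [ 0.5  0.9 -1.8] yaw None q6 0.739
```

View pics/w2.png

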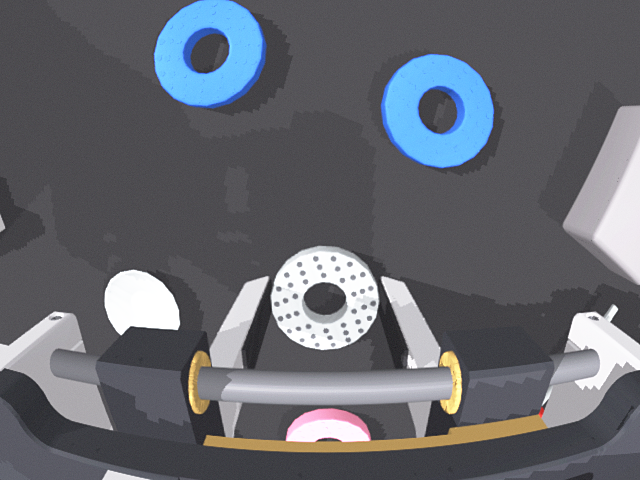

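```bash
cat >> h.py <<'E'
def intool(p):
    o=robot.get_obs(); R=Ro.from_euler("xyz",o["ee_rot"]).as_matrix()
    return np.round(R.T@(np.array(p)-o["tool_pos"])*1000,1)
E
python3 - <<'E'
from h import *
s=snap("wrist"); 
hsv=cv2.cvtColor(s["image"],cv2.COLOR_RGB2HSV)
g=cv2.cvtColor(s["image"],cv2.COLOR_RGB2GRAY)
print(g[298,260:390:4]); print(g[240:360:4,325])
ring(s,(325,298),52,.012,110)
s=snap("top"); ring(s,(415,275),24,.012); crop(s,350,220,480,330,5,"t2")
E
```

```text
[173  48  41 251 243 246 156 241 229 164 247  68  71  64  69  66  69  71
  56  57  61  47 255 255 237 237 226 227 227 241  58  61 110]
[ 77  72 191 251 254 254 254 254 255 153 255  64  66  62  71  66  62  58
  61 168 167 240 185 128 245 255 255 255  82  84]
px [325. 298.] world mm [array([ 472.2, -229.6]), array([52.3, 57.3]), np.float64(105.9)]
px [324.3 298.3] world mm [array([ 473.4, -228.9]), array([18.2, 21.2]), np.float64(15.0)]
px [416.1 279. ] world mm [array([ 460.9, -231.8]), array([25.6, 45. ]), np.float64(131.8)]
px [422.3 272.9] world mm [array([ 477.2, -246.6]), array([14. , 42.4]), np.float64(137.2)]
```

View pics/t2.png

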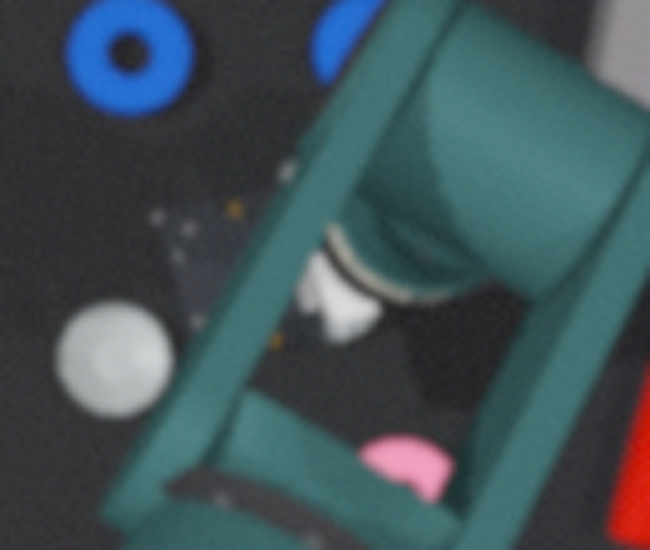

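Run:
```python
from h import *
s=snap("wrist"); crop(s,260,230,390,365,5,"w2c")
g=cv2.cvtColor(s["image"],cv2.COLOR_RGB2GRAY); print(g[276:290,325],g[310:330,325],g[243:255,325],g[340:356,325],g[298,300:308],g[298,342:350])
```

```text
[153 219 255 255 255 255 157  75  63  65  66  68  63  68] [ 62  60  57  52  88 162 169 168 167 169 164 166 169 202 240 252 251 247
 186 116] [ 74  71  85 175 194 193 193 201 222 252 255 255] [255 255 255 255 255 255 255 255 255 214  86  81  85  82  82  87] [247 246 223 154  67  59  68  68] [ 59  60  53  82 226 255 255 255]
```

View pics/w2c.png

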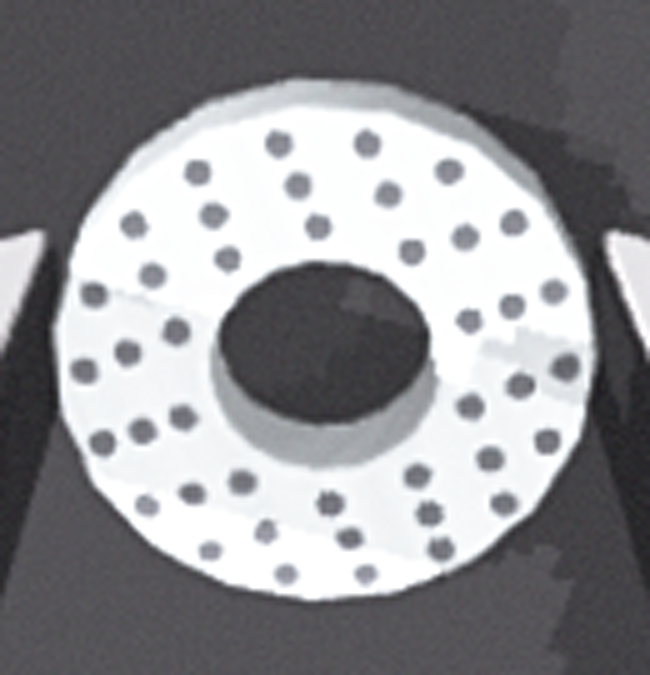

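Run:
```python
from h import *
s=snap("wrist")
a=cast(s,[(325,282.2),(325,323),(325,251),(325,349.6),(271.5,298),(378.5,298)],.012)
for p in a: print(np.round(p,4),intool(p))
```

```text
[ 0.4821 -0.2268  0.012 ] [ 0.7 -7.5  9.7]
[ 0.4602 -0.2329  0.012 ] [  0.7  -7.6 -13.1]
[ 0.4976 -0.2224  0.012 ] [ 0.7 -7.5 25.8]
[ 0.4445 -0.2373  0.012 ] [  0.7  -7.6 -29.4]
[ 0.4664 -0.2031  0.012 ] [-26.4  -7.6   0.9]
[ 0.4809 -0.2552  0.012 ] [27.8 -7.5  0.9]
```

```bash
python3 -m handwheel '[{"delta_pos":[0,-15,0],"yaw":0},{"delta_pos":[0,-50,0],"yaw":0},{"delta_pos":[-15,-90,15],"yaw":0},{"delta_pos":[-50,-125,50],"yaw":0},{"delta_pos":[-85,-125,80],"yaw":0},{"delta_pos":[-120,-125,110],"yaw":0},{"delta_pos":[-145,-125,135],"yaw":0},{"delta_pos":[-160,-125,150],"yaw":0},{"delta_pos":[-165,-125,155],"yaw":0},{"delta_pos":[-165,-125,155],"yaw":0},{"delta_pos":[-165,-125,155],"yaw":0}]'
python3 - <<'E'
from h import *
s=snap("wrist","w3"); togo([.655,-.0076,.13]); print(proj(s,[[.655,-.0076,.03],[.655,-.0076,.076],[.655,-.0076,.01]]))
E
```

```text
time: 4.2
tool_pos: [0.5761, -0.0286, 0.1278]
ee_rot: [-1.572, -0.0, -1.299]
wrist_force: [-0.6, 0.3, -0.1]
width: 0.0551
at [ 0.5761 -0.0289  0.1281] rot [-1.5719e+00 -2.0000e-04 -1.2995e+00] go mm [ 0.7 -2.  81.7] yaw None q6 1.152
[[325.2459562  136.8569558 ]
 [325.40650548 135.62638773]
 [325.19169154 137.27304894]]
```

View pics/w3.png

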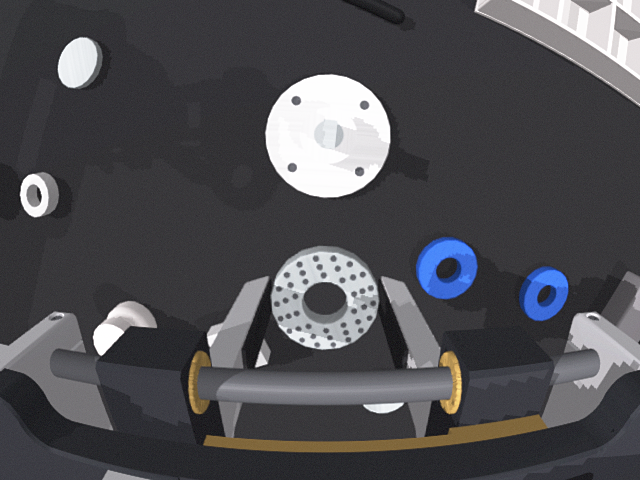

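Run:
```python
from h import *
s=snap("wrist"); im=s["image"]
crop(s,255,65,400,205,5,"w3c")
c=cv2.resize(im[105:165,300:360],None,fx=9,fy=9,interpolation=cv2.INTER_CUBIC); g=cv2.cvtColor(c,cv2.COLOR_RGB2GRAY).astype(float)
c=np.clip((g-150)*255/105,0,255).astype(np.uint8); cv2.imwrite("pics/w3d.png",c)
ring(s,(328,136),70,.01)
ring(s,(328,136),70,.01,160)
```

```text
px [327.1 135.7] world mm [array([656.9,  -9. ]), array([98.9, 98.9]), np.float64(30.6)]
px [295.1 100.2] world mm [array([677.3,  23. ]), array([6.8, 7.5]), np.float64(163.3)]
px [291.1 167. ] world mm [array([625.1,  11.9]), array([6.8, 7. ]), np.float64(9.4)]
px [327.  135.6] world mm [array([657.,  -9.]), array([98.3, 98.4]), np.float64(2.3)]
px [358.5 171. ] world mm [array([636.4, -40.8]), array([8.1, 8.3]), np.float64(68.0)]
px [295.2 100.2] world mm [array([677.7,  23. ]), array([7.9, 8.2]), np.float64(70.6)]
```

View pics/w3c.png

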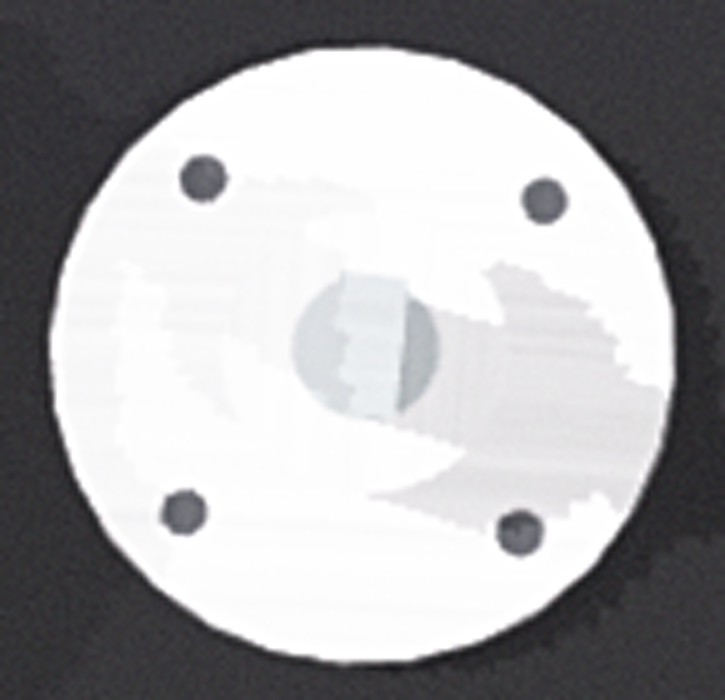

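View pics/w3d.png

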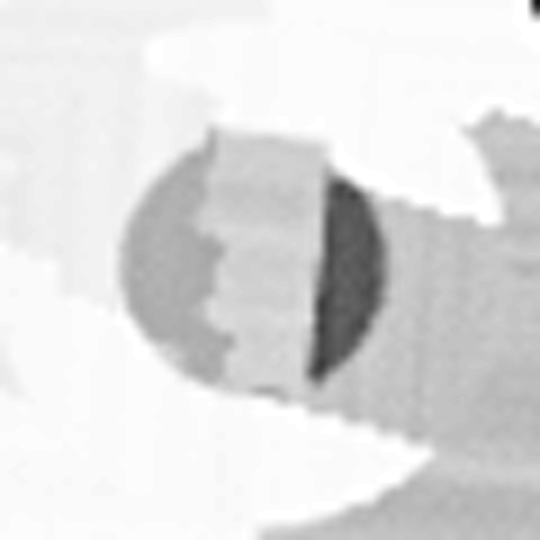

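Run:
```python
from h import *
s=snap("wrist")
f=[.6569,-.009,.01]; print("foot",intool(f))
p=cast(s,[(328.1,133.5)],.056)[0]; print("post",p,intool(p))
zt=robot.get_obs()["tool_pos"][2]+.0076
b=cast(s,[(325,282.2),(325,323),(325,251),(325,349.6),(303.5,300),(346,300)],zt)
for q in b: print(np.round(q,4),intool(q))
for h in [.01,.03,.056,.076]:print(h,proj(s,[[.6569,-.009,h]]))
```

```text
foot [  2.3 118.4  83. ]
post [ 0.65747665 -0.0093237   0.056     ] [ 2.8 72.4 83.5]
[ 0.5858 -0.027   0.136 ] [ 0.6 -7.6  9.6]
[ 0.5639 -0.0331  0.136 ] [  0.7  -7.6 -13.1]
[ 0.6013 -0.0227  0.136 ] [ 0.6 -7.6 25.7]
[ 0.5482 -0.0375  0.136 ] [  0.7  -7.6 -29.4]
[ 0.5736 -0.0192  0.136 ] [-10.2  -7.6  -0. ]
[ 0.5793 -0.0398  0.136 ] [11.2 -7.6 -0. ]
0.01 [[326.93633254 135.60877689]]
0.03 [[327.11911652 135.05043012]]
0.056 [[327.40030224 134.19182156]]
0.076 [[327.6596887  133.40012581]]
```

```bash
python3 -m handwheel '[{"delta_pos":[1,0,30],"yaw":0},{"delta_pos":[2,0,60],"yaw":0},{"delta_pos":[2,0,80],"yaw":0},{"delta_pos":[2,0,85],"yaw":0},{"delta_pos":[2,0,85],"yaw":0},{"delta_pos":[2,15,85],"yaw":0},{"delta_pos":[2,30,85],"yaw":0},{"delta_pos":[2,43,85],"yaw":0},{"delta_pos":[2,43,85],"yaw":0},{"delta_pos":[2,43,85],"yaw":0}]'
python3 - <<'E'
from h import *
s=snap("wrist","w4");snap("scene","s4"); togo([.655,-.0076,.0344])
E
```

```text
time: 5.35
tool_pos: [0.6584, -0.0067, 0.0844]
ee_rot: [-1.573, 0.001, -1.298]
wrist_force: [0.5, 0.1, -0.9]
width: 0.0551
at [ 0.6595 -0.0067  0.0861] rot [-1.5698e+00 -5.0000e-04 -1.2980e+00] go mm [-0.4 51.7 -4.6] yaw None q6 1.202
```

View pics/w4.png

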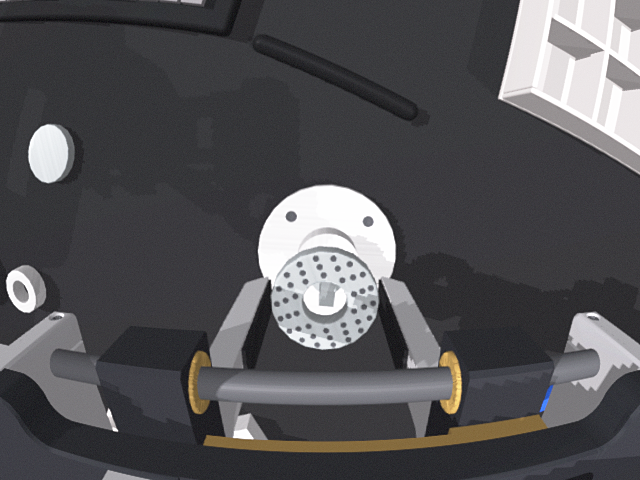

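Run:
```python
from h import *
s=snap("wrist"); crop(s,285,265,365,335,8,"w4c")
z=robot.get_obs()["tool_pos"]; print(z)
```

```text
[ 0.6596658  -0.00671088  0.08639439]
```

View pics/w4c.png

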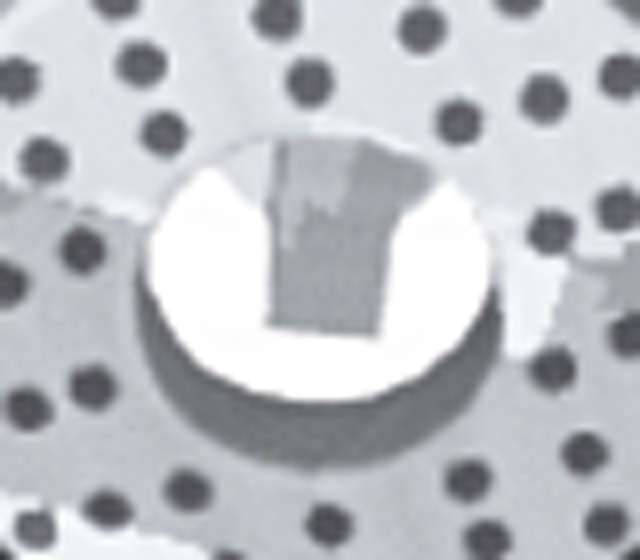

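Run:
```python
from h import *
s=snap("wrist")
for u in [(318.75,305.6),(332.25,306.6),(319.4,285),(334.2,293)]:
    p=cast(s,u,.076)[0]; print(np.round(p,4),intool(p))
p=cast(s,[(318.75,305.6),(332.25,306.6)],.076); d=p[1]-p[0]; print("edge len",np.hypot(*d[:2])*1e3,"blade angle", np.arctan2(d[1],d[0])+np.pi/2)
z=robot.get_obs()["tool_pos"][2]+.0076
for u in [(325,265+137/8),(325,265+467/8),(285+135/8,300),(285+502/8,300)]:
    q=cast(s,u,z)[0]; print("bore",intool(q))
```

```text
[ 0.6479 -0.0071  0.076 ] [ -2.8  10.5 -11.5]
[ 0.6493 -0.0146  0.076 ] [  4.8  10.5 -12.2]
[ 0.66   -0.0042  0.076 ] [-2.3 10.5  0.9]
[ 0.6576 -0.0133  0.076 ] [ 5.8 10.5 -3.9]
edge len 7.587133900286184 blade angle 0.19036260334104127
bore [ 0.7 -7.6  9.7]
bore [  0.7  -7.6 -13.3]
bore [-10.9  -7.6  -0. ]
bore [12.2 -7.6 -0. ]
```

```bash
python3 -m handwheel '[{"delta_pos":[1,0,-1],"yaw":0},{"delta_pos":[1,6,-1],"yaw":0},{"delta_pos":[1,12,-1],"yaw":0},{"delta_pos":[1,18,-1],"yaw":0},{"delta_pos":[1,22,-1],"yaw":0},{"delta_pos":[1,22,-1],"yaw":0},{"delta_pos":[1,22,-1],"yaw":0},{"delta_pos":[1,22,-1],"yaw":0}]'
python3 - <<'E'
from h import *
s=snap("wrist"); crop(s,285,265,365,335,8,"w5c")
o=robot.get_obs(); print(o["tool_pos"],o["wrist_force"])
E
```

```text
time: 6.35
tool_pos: [0.6587, -0.0079, 0.0638]
ee_rot: [-1.57, -0.0, -1.298]
wrist_force: [0.2, -0.3, -1.0]
width: 0.0553
[ 0.65878028 -0.00793072  0.06392943] [ 0.96224977  0.18830759 -0.86241418]
```

View pics/w5c.png

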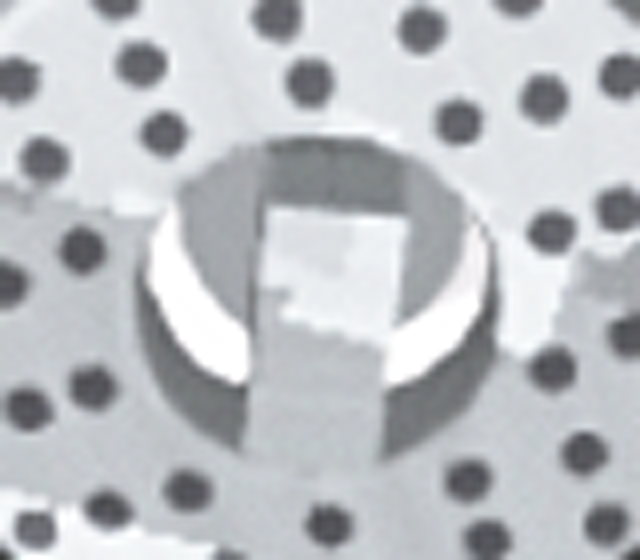

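Run:
```python
from h import *
from scipy.optimize import least_squares
s=snap("wrist")
def fit(pts,z,r):
    P=np.array([intool(p) for p in cast(s,[(285+a/8,265+b/8) for a,b in pts],z)])
    q=least_squares(lambda c:np.hypot(P[:,0]-c[0],P[:,2]-c[1])-r,[0,0]); return np.round(q.x,2),np.round(q.fun,2)
print("post",fit([(180,215),(195,250),(220,293),(245,322),(477,215),(460,252),(425,300),(398,325)],.056,10))
zt=robot.get_obs()["tool_pos"][2]+.0076
print("bore",fit([(137,290),(160,370),(200,425),(240,452),(385,458),(450,420),(495,345),(320,137),(250,147)],zt,11.5))
P=np.array([intool(p) for p in cast(s,[(285+a/8,265+b/8) for a,b in [(262,205),(410,215)]],.076)]);print("blade far end",P, P.mean(0)+9*np.array([-.08,0,-1]))
```

```text
post (array([ 1.21, -1.37]), array([ 0.04, -0.39, -0.12,  0.43,  0.21, -0.29, -0.3 ,  0.18]))
bore (array([ 0.73, -1.76]), array([ 0.18, -0.3 , -0.05,  0.18,  0.11,  0.1 , -0.1 , -0.04,  0.19]))
blade far end [[ -2.8 -12.1   7. ]
 [  6.2 -12.1   6.4]] [  0.98 -12.1   -2.3 ]
```

```bash
python3 -m handwheel '[{"delta_pos":[0.4,2,0],"yaw":0},{"delta_pos":[0.4,4,0],"yaw":0},{"delta_pos":[0.4,6,0],"yaw":0},{"delta_pos":[0.4,8,0],"yaw":0}]';  python3 -m handwheel '[{"delta_pos":[0,3,0],"yaw":0},{"delta_pos":[0,6,0],"yaw":0},{"delta_pos":[0,9,0],"yaw":0}]'; python3 -m handwheel '[{"delta_pos":[0,2,0],"yaw":0},{"delta_pos":[0,5,0],"yaw":0},{"delta_pos":[0,7,0],"yaw":0},{"delta_pos":[0,8,0],"yaw":0},{"delta_pos":[0,9,0],"yaw":0}]'
```

```text
time: 6.85
tool_pos: [0.6585, -0.0083, 0.0551]
ee_rot: [-1.571, 0.0, -1.298]
wrist_force: [0.5, 0.0, -0.5]
width: 0.0555
time: 7.15
tool_pos: [0.6585, -0.0083, 0.0461]
ee_rot: [-1.571, -0.0, -1.298]
wrist_force: [-0.0, 1.0, -0.1]
width: 0.0553
time: 7.65
tool_pos: [0.6586, -0.0083, 0.0374]
ee_rot: [-1.571, -0.0, -1.298]
wrist_force: [0.6, -0.2, -1.3]
width: 0.0553
```

```bash
python3 -m handwheel '[{"delta_pos":[0,1,0],"yaw":0},{"delta_pos":[0,2,0],"yaw":0},{"delta_pos":[0,2.5,0],"yaw":0},{"delta_pos":[0,2.5,0],"yaw":0}]'; python3 -m handwheel '[{"delta_pos":[0,0.5,0],"yaw":0},{"delta_pos":[0,1,0],"yaw":0},{"delta_pos":[0,1,0],"yaw":0}]'
```

```text
time: 8.05
tool_pos: [0.6585, -0.0083, 0.0349]
ee_rot: [-1.571, -0.0, -1.298]
wrist_force: [-0.4, -0.1, 0.3]
width: 0.0553
time: 8.35
tool_pos: [0.6587, -0.0083, 0.0345]
ee_rot: [-1.57, -0.0, -1.298]
wrist_force: [-1.3, 0.0, 2.0]
width: 0.0553
```

```bash
python3 -m handwheel '[{"delta_pos":[0,0,0],"yaw":0},{"delta_pos":[0,0,0],"yaw":0},{"delta_pos":[0,0,0],"yaw":0},{"delta_pos":[0,0,0],"yaw":0}]' 50;  python3 -m handwheel '[{"delta_pos":[0,-10,0],"yaw":0},{"delta_pos":[0,-40,0],"yaw":0},{"delta_pos":[0,-80,0],"yaw":0},{"delta_pos":[0,-100,0],"yaw":0},{"delta_pos":[-30,-100,-30],"yaw":0},{"delta_pos":[-60,-100,-60],"yaw":0},{"delta_pos":[-80,-100,-80],"yaw":0},{"delta_pos":[-80,-100,-80],"yaw":0},{"delta_pos":[-80,-100,-80],"yaw":0}]'
python3 - <<'E'
from h import *
s=snap("wrist","w6"); togo([.5412,.2615,.13])
print(proj(s,[[.657,-.009,.042],[.5425,.26,.018]]))
E
```

```text
time: 8.75
tool_pos: [0.6585, -0.0083, 0.0338]
ee_rot: [-1.571, -0.0, -1.298]
wrist_force: [0.3, 0.9, -0.7]
width: 0.0752
time: 9.65
tool_pos: [0.5604, 0.0473, 0.1351]
ee_rot: [-1.569, -0.001, -1.297]
wrist_force: [1.2, 0.1, -0.2]
width: 0.0759
at [0.5609 0.0469 0.1349] rot [-1.5689e+00 -1.1000e-03 -1.2980e+00] go mm [-212.     4.7   38.9] yaw None q6 1.281
[[431.55943575 145.20943755]
 [ 95.68621715 196.36596896]]
```

View pics/w6.png

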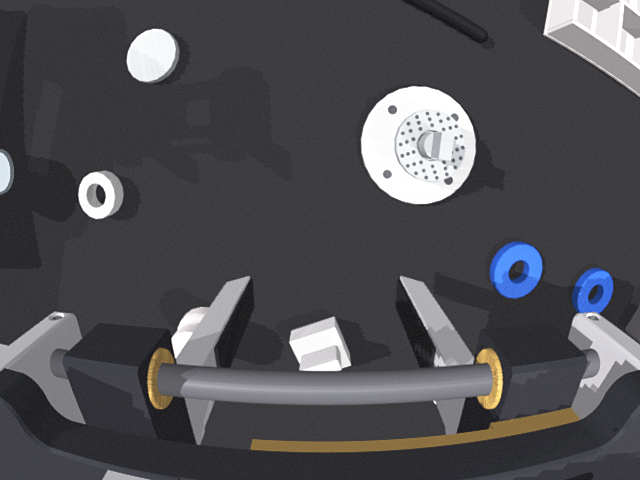

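```bash
python3 -m handwheel '[{"delta_pos":[-45,0,-10],"yaw":0},{"delta_pos":[-90,0,-20],"yaw":0},{"delta_pos":[-135,0,-30],"yaw":0},{"delta_pos":[-175,0,-38],"yaw":0},{"delta_pos":[-200,0,-38],"yaw":0},{"delta_pos":[-212,0,-38],"yaw":0},{"delta_pos":[-212,0,-38],"yaw":0},{"delta_pos":[-212,0,-38],"yaw":0},{"delta_pos":[-212,0,-38],"yaw":0}]'
python3 - <<'E'
from h import *
s=snap("wrist","w7"); togo([.5412,.2615,.13])
u=proj(s,[[.5425,.26,.018]])[0]; print(u); ring(s,u,60,.018); crop(s,int(u[0])-50,int(u[1])-50,int(u[0])+50,int(u[1])+50,5,"w7c")
E
```

```text
time: 10.6
tool_pos: [0.4672, 0.2398, 0.1338]
ee_rot: [-1.571, -0.001, -1.3]
wrist_force: [-0.6, -0.6, 0.3]
width: 0.0755
at [0.4671 0.2398 0.1339] rot [-1.5709e+00 -6.0000e-04 -1.3001e+00] go mm [-1.1  3.8 77.2] yaw None q6 1.667
[324.76475026 142.02373577]
px [323.5 141. ] world mm [array([543. , 261.1]), array([43.6, 43.6]), np.float64(130.3)]
px [323.7 141.2] world mm [array([542.9, 261. ]), array([21.6, 21.8]), np.float64(71.1)]
```

View pics/w7c.png

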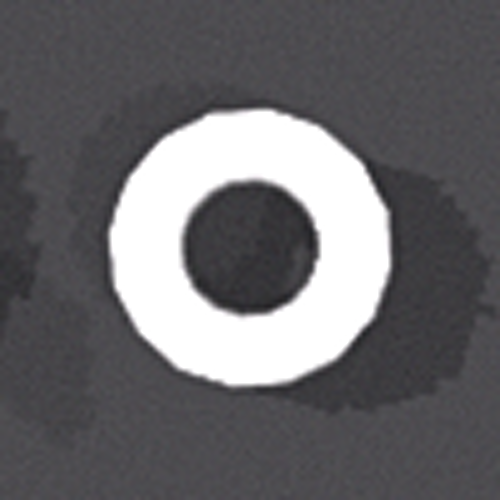

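```bash
python3 -m handwheel '[{"delta_pos":[0,10,30],"yaw":0},{"delta_pos":[-1,30,60],"yaw":0},{"delta_pos":[-1,50,80],"yaw":0},{"delta_pos":[-1,80,80],"yaw":0},{"delta_pos":[-1,105,80],"yaw":0},{"delta_pos":[-1,120,80],"yaw":0},{"delta_pos":[-1,128,80],"yaw":0},{"delta_pos":[-1,128,80],"yaw":0},{"delta_pos":[-1,128,80],"yaw":0}]'; python3 -m handwheel '[{"delta_pos":[0,0,0],"yaw":0},{"delta_pos":[0,0,0],"yaw":0},{"delta_pos":[0,0,0],"yaw":0},{"delta_pos":[0,0,0],"yaw":0},{"delta_pos":[0,0,0],"yaw":0},{"delta_pos":[0,0,0],"yaw":0},{"delta_pos":[0,0,0],"yaw":0}]' 255;python3 - <<'E'
from h import *
s=snap("wrist","w8"); togo([.5412,.2615,.006])
crop(s,265,230,385,350,6,"w8c")
E
```

```text
time: 11.55
tool_pos: [0.544, 0.2638, 0.0073]
ee_rot: [-1.568, 0.0, -1.298]
wrist_force: [-0.6, -0.3, 0.2]
width: 0.0752
time: 12.25
tool_pos: [0.5433, 0.2635, 0.0064]
ee_rot: [-1.57, -0.0, -1.298]
wrist_force: [-0.4, -1.4, 2.8]
width: 0.0425
at [0.5434 0.2635 0.0064] rot [-1.5702e+00 -5.0000e-04 -1.2980e+00] go mm [ 1.4  0.4 -2.6] yaw None q6 1.656
```

View pics/w8c.png

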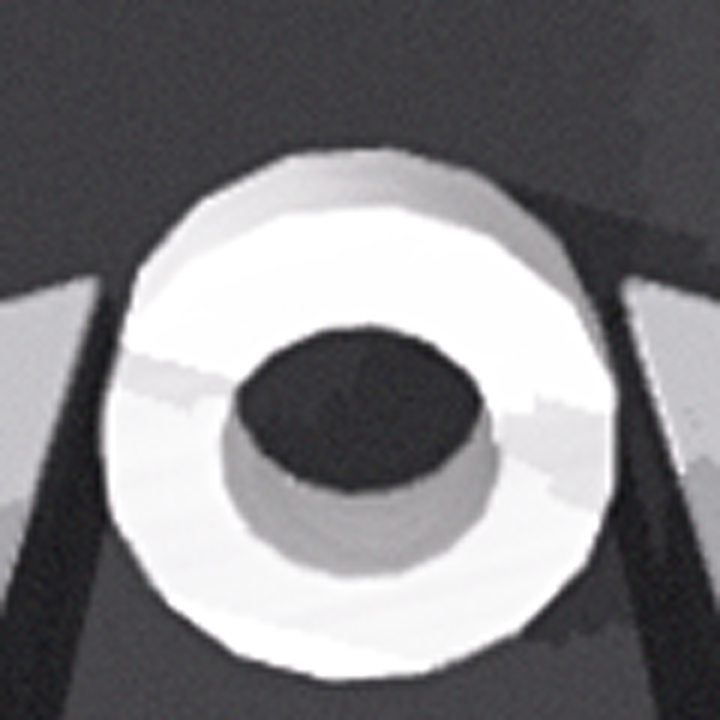

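```bash
python3 - <<'E'
from h import *
s=snap("wrist")
for u in [(325,284),(325,326.3),(325,264.5),(325,343.3),(265+222/6,306),(265+500/6,306)]:
    p=cast(s,u,.018)[0]; print(intool(p))
E
python3 -m handwheel '[{"delta_pos":[0,-15,0],"yaw":0},{"delta_pos":[0,-50,0],"yaw":0},{"delta_pos":[0,-95,0],"yaw":0},{"delta_pos":[10,-125,0],"yaw":0},{"delta_pos":[50,-125,0],"yaw":0},{"delta_pos":[90,-125,0],"yaw":0},{"delta_pos":[130,-125,0],"yaw":0},{"delta_pos":[175,-125,0],"yaw":0},{"delta_pos":[220,-125,-30],"yaw":0},{"delta_pos":[260,-125,-40],"yaw":0},{"delta_pos":[285,-125,-40],"yaw":0},{"delta_pos":[292,-125,-40],"yaw":0}]'; python3 -m handwheel '[{"delta_pos":[0,0,0],"yaw":0},{"delta_pos":[0,0,0],"yaw":0}]';python3 - <<'E'
from h import *
s=snap("wrist","w9"); togo([.6586,-.0083,.13])
E
```

```text
[  0.7 -11.6  10.3]
[  0.7 -11.7 -12.9]
[  0.7 -11.6  20.3]
[  0.7 -11.7 -23. ]
[-10.7 -11.7  -1.5]
[ 12.2 -11.6  -1.5]
time: 13.55
tool_pos: [0.5834, -0.0309, 0.1315]
ee_rot: [-1.57, -0.0, -1.302]
wrist_force: [-0.8, -0.1, -0.2]
width: 0.0426
time: 13.75
tool_pos: [0.5831, -0.0269, 0.131]
ee_rot: [-1.571, 0.001, -1.297]
wrist_force: [0.0, 0.6, -0.8]
width: 0.0427
at [ 0.5831 -0.0267  0.131 ] rot [-1.5708e+00  9.0000e-04 -1.2961e+00] go mm [ 2.8  1.  77.7] yaw None q6 1.153
```

View pics/w9.png

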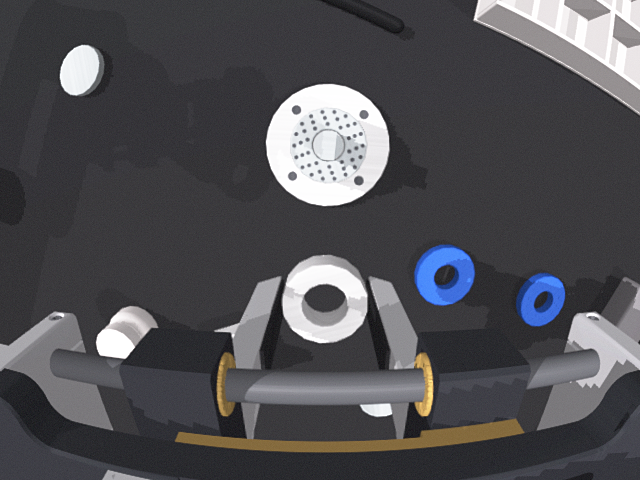

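```bash
python3 -m handwheel '[{"delta_pos":[1,0,35],"yaw":0},{"delta_pos":[3,0,65],"yaw":0},{"delta_pos":[3,0,77],"yaw":0},{"delta_pos":[3,0,77],"yaw":0},{"delta_pos":[3,20,77],"yaw":0},{"delta_pos":[3,38,77],"yaw":0},{"delta_pos":[3,42,77],"yaw":0},{"delta_pos":[3,42,77],"yaw":0},{"delta_pos":[3,42,77],"yaw":0}]'
python3 - <<'E'
from h import *
s=snap("wrist"); togo([.6586,-.0083,.066]); crop(s,265,230,385,350,6,"w10c")
E
```

```text
time: 14.7
tool_pos: [0.6584, -0.0102, 0.0902]
ee_rot: [-1.569, -0.001, -1.298]
wrist_force: [-0.6, -0.1, -0.4]
width: 0.0425
at [ 0.6587 -0.0103  0.0906] rot [-1.5686e+00 -9.0000e-04 -1.2978e+00] go mm [-2.  24.6  0.4] yaw None q6 1.196
```

View pics/w10c.png

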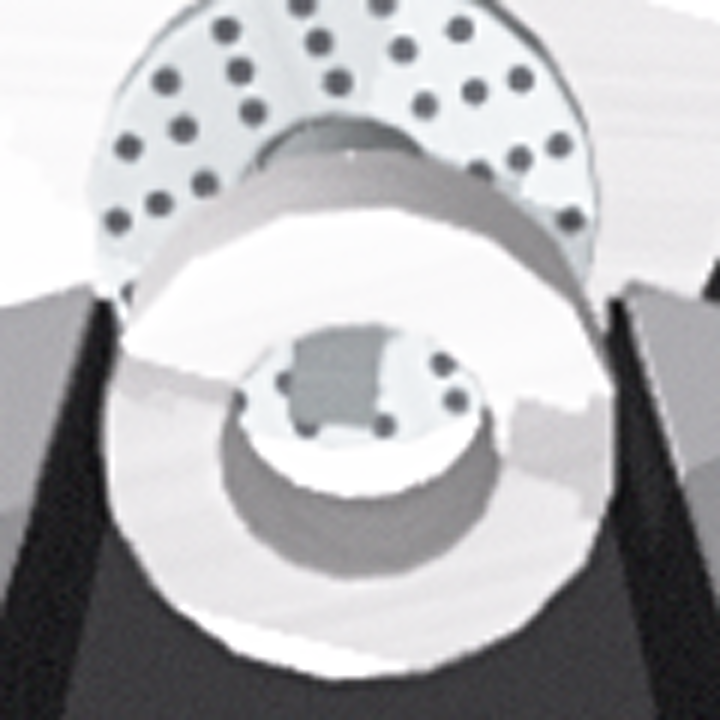

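```bash
python3 -m handwheel '[{"delta_pos":[-2,0,0],"yaw":0},{"delta_pos":[-2,5,0],"yaw":0},{"delta_pos":[-2,11,0],"yaw":0},{"delta_pos":[-2,17,0],"yaw":0},{"delta_pos":[-2,23,0],"yaw":0},{"delta_pos":[-2,23,0],"yaw":0},{"delta_pos":[-2,23,0],"yaw":0}]'
python3 - <<'E'
from h import *
s=snap("wrist"); togo([.6586,-.0083,.066]); crop(s,265,230,385,350,6,"w11c"); print(robot.get_obs()["wrist_force"])
E
```

```text
time: 15.45
tool_pos: [0.6574, -0.0086, 0.0654]
ee_rot: [-1.572, 0.0, -1.298]
wrist_force: [-0.1, 0.0, -0.3]
width: 0.0424
at [ 0.6577 -0.0086  0.0659] rot [-1.5708e+00 -1.0000e-04 -1.2981e+00] go mm [-0.1 -0.1  1. ] yaw None q6 1.199
[-0.57239469 -0.44112196 -1.63604733]
```

View pics/w11c.png

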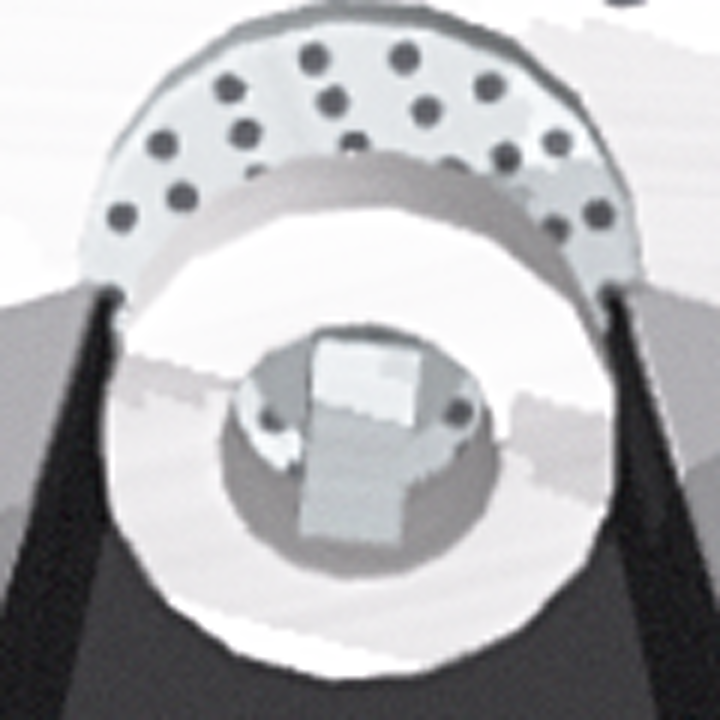

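Run:
```python
from h import *
s=snap("wrist")
P=np.array([intool(p) for p in cast(s,[(265+a/6,230+b/6) for a,b in [(318,337),(424,348),(402,548),(300,540)]],.076)]);print(P,P.mean(0))
w=cast(s,[(265+a/6,230+b/6) for a,b in [(318,337),(424,348),(402,548),(300,540)]],.076)
d=(w[0]+w[1]-w[2]-w[3])/2; print(np.hypot(*d[:2]),np.arctan2(d[1],d[0])); d=w[0]-w[1]+w[3]-w[2]; print(np.arctan2(d[1],d[0])-np.pi/2)
```

```text
[[ -2.8  -9.8   8.4]
 [  5.9  -9.8   7.4]
 [  4.2  -9.8 -11. ]
 [ -4.4  -9.8 -10.2]] [ 0.725 -9.8   -1.35 ]
0.018599345928176674 0.18393477814973302
0.17248736511282758
```

```bash
python3 -m handwheel '[{"delta_pos":[0,2,0],"yaw":0},{"delta_pos":[0,4,0],"yaw":0},{"delta_pos":[0,6,0],"yaw":0},{"delta_pos":[0,8,0],"yaw":0}]';  python3 -m handwheel '[{"delta_pos":[0,2.5,0],"yaw":0},{"delta_pos":[0,5,0],"yaw":0},{"delta_pos":[0,6.5,0],"yaw":0},{"delta_pos":[0,7,0],"yaw":0},{"delta_pos":[0,7,0],"yaw":0}]'; python3 -m handwheel '[{"delta_pos":[0,0.7,0],"yaw":0},{"delta_pos":[0,1.5,0],"yaw":0},{"delta_pos":[0,1.5,0],"yaw":0}]'
```

```text
time: 15.95
tool_pos: [0.6576, -0.0085, 0.0578]
ee_rot: [-1.571, -0.0, -1.298]
wrist_force: [0.5, -0.7, -1.2]
width: 0.0425
time: 16.45
tool_pos: [0.6576, -0.0086, 0.0508]
ee_rot: [-1.571, -0.0, -1.298]
wrist_force: [-0.2, 0.1, -1.2]
width: 0.0424
time: 16.75
tool_pos: [0.6576, -0.0086, 0.0494]
ee_rot: [-1.571, -0.0, -1.298]
wrist_force: [0.3, -0.1, -0.9]
width: 0.0427
```

```bash
python3 -m handwheel '[{"delta_pos":[0,0.5,0],"yaw":0},{"delta_pos":[0,1,0],"yaw":0},{"delta_pos":[0,1,0],"yaw":0}]'; python3 -m handwheel '[{"delta_pos":[0,0.5,0],"yaw":0},{"delta_pos":[0,0.8,0],"yaw":0},{"delta_pos":[0,0.8,0],"yaw":0}]'
```

```text
time: 17.05
tool_pos: [0.6576, -0.0086, 0.0484]
ee_rot: [-1.571, -0.0, -1.298]
wrist_force: [-0.7, -0.5, -0.1]
width: 0.0421
time: 17.35
tool_pos: [0.6577, -0.0085, 0.0484]
ee_rot: [-1.57, -0.0, -1.298]
wrist_force: [-1.3, -0.6, 3.1]
width: 0.0424
```

```bash
python3 -m handwheel '[{"delta_pos":[0,0,0],"yaw":0},{"delta_pos":[0,0,0],"yaw":0},{"delta_pos":[0,0,0],"yaw":0},{"delta_pos":[0,0,0],"yaw":0},{"delta_pos":[0,-5,0],"yaw":0},{"delta_pos":[0,-20,0],"yaw":0},{"delta_pos":[0,-55,0],"yaw":0},{"delta_pos":[0,-90,0],"yaw":0},{"delta_pos":[-10,-100,-30],"yaw":0},{"delta_pos":[-25,-100,-75],"yaw":0}]' 50; python3 -m handwheel '[{"delta_pos":[-15,0,-45],"yaw":0},{"delta_pos":[-30,0,-90],"yaw":0},{"delta_pos":[-45,0,-135],"yaw":0},{"delta_pos":[-60,0,-175],"yaw":0},{"delta_pos":[-60,0,-187],"yaw":0},{"delta_pos":[-60,0,-187],"yaw":0},{"delta_pos":[-60,0,-187],"yaw":0},{"delta_pos":[-60,0,-187],"yaw":0}]'
python3 - <<'E'
from h import *
s=snap("wrist","w12"); togo([.4545,.0225,.13])
E
```

```text
time: 18.35
tool_pos: [0.5814, -0.0052, 0.1524]
ee_rot: [-1.562, -0.003, -1.298]
wrist_force: [-0.4, -0.0, 1.4]
width: 0.0758
time: 19.15
tool_pos: [0.3838, 0.0025, 0.1482]
ee_rot: [-1.57, -0.0, -1.298]
wrist_force: [0.3, -0.4, -1.1]
width: 0.0754
at [0.3836 0.0026 0.1479] rot [-1.5707 -0.     -1.2981] go mm [-0.1 17.9 73.6] yaw None q6 1.157
```

View pics/w12.png

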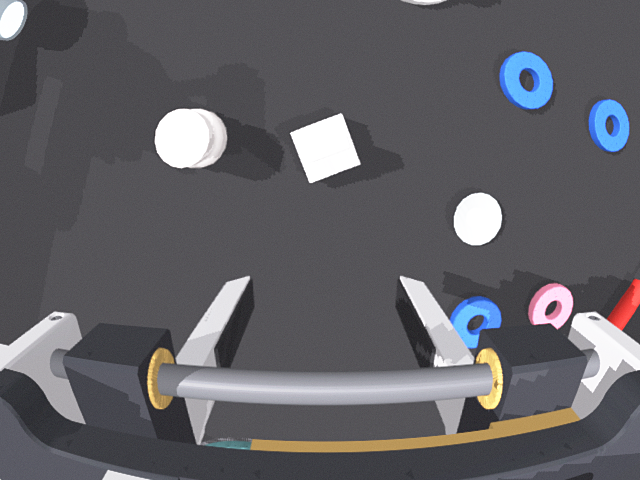

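Run:
```python
from h import *
s=snap("wrist"); im=s["image"]
g=cv2.cvtColor(im[100:195,275:375],cv2.COLOR_RGB2GRAY).astype(float); print(np.percentile(g,[50,75,90,99]))
c=np.clip((g-200)*255/55,0,255).astype(np.uint8); cv2.imwrite("pics/w12c.png",cv2.resize(c,None,fx=6,fy=6,interpolation=cv2.INTER_CUBIC))
m=(g>150).astype(np.uint8); cs,_=cv2.findContours(m,0,1); k=max(cs,key=cv2.contourArea); r=cv2.minAreaRect(k); B=cv2.boxPoints(r)+[275,100]; print(r,B)
w=cast(s,B,.022); print(np.round(w,4),w.mean(0)); d=np.diff(w,axis=0); print(np.hypot(d[:,0],d[:,1]),np.arctan2(d[:,1],d[:,0]))
```

```text
[ 85. 255. 255. 255.]
((50.28082275390625, 47.582191467285156), (55.3604621887207, 56.062713623046875), 69.44395446777344) [[289.31506634 131.5068512 ]
 [341.80822754 111.82191467]
 [361.24658203 163.65753174]
 [308.75341797 183.34246826]]
[[ 0.4598  0.053   0.022 ]
 [ 0.4867  0.0164  0.022 ]
 [ 0.4501 -0.0105  0.022 ]
 [ 0.4227  0.0265  0.022 ]] [0.45485407 0.02134501 0.022     ]
[0.04543744 0.04542982 0.04605233] [-0.93760258 -2.50665349  2.20870531]
```

View pics/w12c.png

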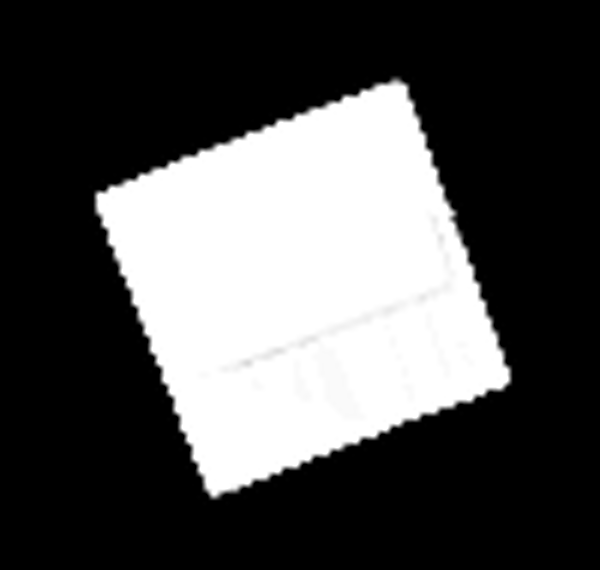

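```bash
python3 -m handwheel '[{"delta_pos":[0,0,10],"yaw":0.14},{"delta_pos":[0,10,20],"yaw":0.28},{"delta_pos":[0,20,30],"yaw":0.42},{"delta_pos":[0,30,40],"yaw":0.56},{"delta_pos":[0,40,50],"yaw":0.7},{"delta_pos":[0,50,60],"yaw":0.84},{"delta_pos":[0.5,60,70],"yaw":0.98},{"delta_pos":[0.5,70,73.5],"yaw":1.1},{"delta_pos":[0.5,70,73.5],"yaw":1.209},{"delta_pos":[0.5,70,73.5],"yaw":1.209},{"delta_pos":[0.5,70,73.5],"yaw":1.209},{"delta_pos":[0.5,70,73.5],"yaw":1.209}]'
python3 - <<'E'
from h import *
s=snap("wrist","w13"); togo([.4547,.022,.026],-2.507)
E
```

```text
time: 20.45
tool_pos: [0.4537, 0.022, 0.0778]
ee_rot: [-1.571, 0.0, -2.505]
wrist_force: [0.3, 0.1, -0.0]
width: 0.0759
at [0.4536 0.022  0.0779] rot [-1.5705e+00  2.0000e-04 -2.5059e+00] go mm [-0.8 51.9  0.6] yaw 0.0011411491820969566 q6 2.429
```

View pics/w13.png

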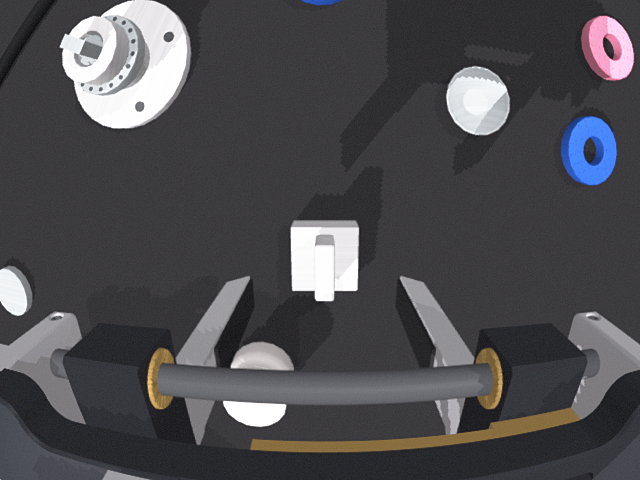

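```bash
python3 -m handwheel '[{"delta_pos":[0,20,0],"yaw":0},{"delta_pos":[0,38,0],"yaw":0},{"delta_pos":[0,47,0],"yaw":0},{"delta_pos":[0,51,0],"yaw":0},{"delta_pos":[0,51,0],"yaw":0},{"delta_pos":[0,51,0],"yaw":0}]'; python3 -m handwheel '[{"delta_pos":[0,0,0],"yaw":0},{"delta_pos":[0,0,0],"yaw":0},{"delta_pos":[0,0,0],"yaw":0},{"delta_pos":[0,0,0],"yaw":0},{"delta_pos":[0,0,0],"yaw":0},{"delta_pos":[0,0,0],"yaw":0},{"delta_pos":[0,0,0],"yaw":0},{"delta_pos":[0,0,0],"yaw":0},{"delta_pos":[0,0,0],"yaw":0}]' 255;python3 - <<'E'
from h import *
s=snap("wrist","w14"); togo([.4547,.022,.026],-2.507)
crop(s,250,200,400,350,5,"w14c")
E
```

```text
time: 21.1
tool_pos: [0.454, 0.022, 0.0275]
ee_rot: [-1.57, 0.001, -2.507]
wrist_force: [-0.2, 0.5, 0.3]
width: 0.0756
time: 22.0
tool_pos: [0.4533, 0.0221, 0.0266]
ee_rot: [-1.571, -0.0, -2.507]
wrist_force: [0.7, -0.2, 1.0]
width: 0.012
at [0.4533 0.022  0.0266] rot [-1.5708 -0.     -2.507 ] go mm [-1.1  0.6  0.9] yaw -2.376979736462559e-05 q6 2.431
```

View pics/w14c.png

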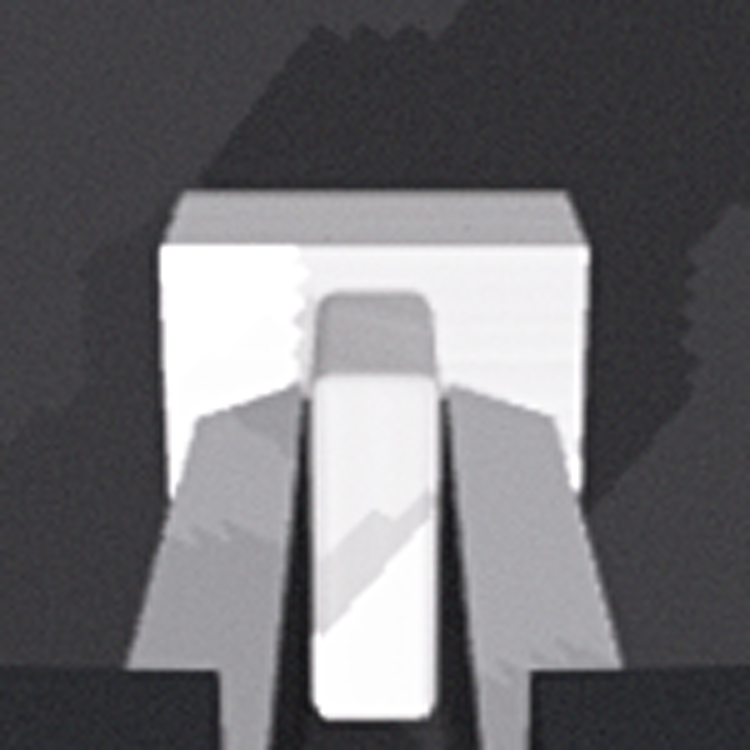

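Run:
```python
from h import *
s=snap("wrist")
for u,z in [((281.6,248.6),.022),((368,248.6),.022),((250+185/5,200+192/5),0),((250+568/5,200+192/5),0),((325,275),.05),((325,343.6),.05)]:
    print(u,intool(cast(s,u,z)[0]))
```

```text
(281.6, 248.6) [-22.3   4.6  23.6]
(368, 248.6) [22.4  4.6 23.7]
(287.0, 238.4) [-21.7  26.6  23.3]
(363.6, 238.4) [22.3 26.6 23.3]
(325, 275) [  0.1 -23.4  19.5]
(325, 343.6) [  0.2 -23.4 -16. ]
```

```bash
python3 -m handwheel '[{"delta_pos":[0,-20,0],"yaw":0},{"delta_pos":[0,-60,0],"yaw":-0.14},{"delta_pos":[0,-95,0],"yaw":-0.28},{"delta_pos":[-25,-100,25],"yaw":-0.42},{"delta_pos":[-50,-100,50],"yaw":-0.56},{"delta_pos":[-75,-100,75],"yaw":-0.7},{"delta_pos":[-100,-100,100],"yaw":-0.84},{"delta_pos":[-120,-100,120],"yaw":-0.98},{"delta_pos":[-135,-100,135],"yaw":-1.116},{"delta_pos":[-143.7,-100,144.7],"yaw":-1.116},{"delta_pos":[-143.7,-100,144.7],"yaw":-1.116},{"delta_pos":[-143.7,-100,144.7],"yaw":-1.116}]'; python3 -m handwheel '[{"delta_pos":[0,0,0],"yaw":0},{"delta_pos":[0,0,0],"yaw":0}]'
python3 - <<'E'
from h import *
s=snap("wrist","w15"); togo([.6548,-.0093,.1266],-1.391)
snap("scene","s15")
E
```

```text
time: 23.3
tool_pos: [0.6542, -0.0092, 0.1259]
ee_rot: [-1.573, 0.0, -1.391]
wrist_force: [0.9, 0.2, 0.1]
width: 0.0117
time: 23.5
tool_pos: [0.6542, -0.0091, 0.1269]
ee_rot: [-1.571, -0.0, -1.391]
wrist_force: [0.3, -0.2, -1.9]
width: 0.0118
at [ 0.6543 -0.0091  0.127 ] rot [-1.5706e+00 -1.0000e-04 -1.3909e+00] go mm [0.3 0.4 0.5] yaw 0.0001358368092303497 q6 1.29
```

View pics/w15.png

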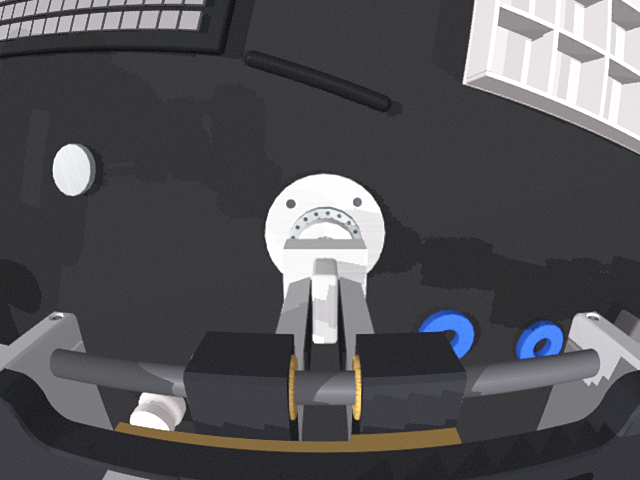

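```bash
python3 -m handwheel '[{"delta_pos":[0.2,8,0.4],"yaw":0},{"delta_pos":[0.2,16,0.4],"yaw":0},{"delta_pos":[0.2,20,0.4],"yaw":0},{"delta_pos":[0.2,21,0.4],"yaw":0},{"delta_pos":[0.2,21,0.4],"yaw":0}]'; python3 -m handwheel '[{"delta_pos":[0,1,0],"yaw":0},{"delta_pos":[0,2,0],"yaw":0},{"delta_pos":[0,3,0],"yaw":0},{"delta_pos":[0,3.5,0],"yaw":0}]'; python3 -m handwheel '[{"delta_pos":[0,0.7,0],"yaw":0},{"delta_pos":[0,1.4,0],"yaw":0},{"delta_pos":[0,2,0],"yaw":0}]'
```

```text
time: 24.1
tool_pos: [0.655, -0.0094, 0.105]
ee_rot: [-1.572, 0.0, -1.391]
wrist_force: [-0.0, 0.2, -0.8]
width: 0.0115
time: 24.5
tool_pos: [0.6553, -0.0094, 0.1022]
ee_rot: [-1.571, -0.0, -1.391]
wrist_force: [0.8, 0.0, 0.1]
width: 0.0114
time: 24.8
tool_pos: [0.6552, -0.0094, 0.1001]
ee_rot: [-1.571, -0.0, -1.391]
wrist_force: [-0.1, -0.3, -0.5]
width: 0.0122
```

```bash
python3 -m handwheel '[{"delta_pos":[0,1,0],"yaw":0},{"delta_pos":[0,2,0],"yaw":0},{"delta_pos":[0,3,0],"yaw":0},{"delta_pos":[0,4,0],"yaw":0},{"delta_pos":[0,4,0],"yaw":0}]'; python3 -m handwheel '[{"delta_pos":[0,1.5,0],"yaw":0},{"delta_pos":[0,3,0],"yaw":0},{"delta_pos":[0,4.5,0],"yaw":0},{"delta_pos":[0,6,0],"yaw":0},{"delta_pos":[0,6,0],"yaw":0}]'
```

```text
time: 25.3
tool_pos: [0.6551, -0.0094, 0.0959]
ee_rot: [-1.571, 0.0, -1.391]
wrist_force: [0.5, -0.3, -0.3]
width: 0.0117
time: 25.8
tool_pos: [0.655, -0.0094, 0.0897]
ee_rot: [-1.571, 0.0, -1.391]
wrist_force: [-0.5, 0.3, -0.3]
width: 0.0115
```

```bash
python3 -m handwheel '[{"delta_pos":[0,1,0],"yaw":0},{"delta_pos":[0,2,0],"yaw":0},{"delta_pos":[0,2,0],"yaw":0}]'; python3 -m handwheel '[{"delta_pos":[0,0.5,0],"yaw":0},{"delta_pos":[0,1,0],"yaw":0},{"delta_pos":[0,1,0],"yaw":0}]'
```

```text
time: 26.1
tool_pos: [0.6552, -0.0094, 0.088]
ee_rot: [-1.571, -0.0, -1.391]
wrist_force: [-0.6, 0.6, -1.7]
width: 0.0119
time: 26.4
tool_pos: [0.6552, -0.0094, 0.0871]
ee_rot: [-1.571, -0.0, -1.391]
wrist_force: [-0.2, -0.8, -1.1]
width: 0.0119
```

```bash
python3 -m handwheel '[{"delta_pos":[0,0.5,0],"yaw":0},{"delta_pos":[0,0.7,0],"yaw":0},{"delta_pos":[0,0.7,0],"yaw":0}]'; python3 -m handwheel '[{"delta_pos":[0,0.4,0],"yaw":0},{"delta_pos":[0,0.7,0],"yaw":0},{"delta_pos":[0,0.7,0],"yaw":0}]'
```

```text
time: 26.7
tool_pos: [0.6553, -0.0094, 0.0867]
ee_rot: [-1.571, -0.0, -1.391]
wrist_force: [-0.3, 0.8, -0.3]
width: 0.0116
time: 27.0
tool_pos: [0.6554, -0.0095, 0.0866]
ee_rot: [-1.57, -0.0, -1.391]
wrist_force: [-1.3, 0.1, 4.0]
width: 0.0122
```

```bash
python3 -m handwheel '[{"delta_pos":[0,0,0],"yaw":0},{"delta_pos":[0,0,0],"yaw":0},{"delta_pos":[0,0,0],"yaw":0},{"delta_pos":[0,0,0],"yaw":0},{"delta_pos":[0,0,0],"yaw":0},{"delta_pos":[0,-10,0],"yaw":0},{"delta_pos":[0,-45,0],"yaw":0},{"delta_pos":[0,-80,0],"yaw":0},{"delta_pos":[0,-80,-40],"yaw":0},{"delta_pos":[0,-80,-80],"yaw":0},{"delta_pos":[0,-80,-80],"yaw":0},{"delta_pos":[0,-80,-80],"yaw":0}]' 50
python3 - <<'E'
from h import *
s=snap("wrist","w16"); crop(s,225,60,425,220,4,"w16c"); snap("top","t16")
s=snap("scene","s16"); crop(s,220,200,340,320,5,"s16c"); print(robot.get_obs()["tool_pos"])
for h in [0,.06,.082,.11]: print(h,proj(s,[[.6555,-.0085,h]]))
E
```

```text
time: 28.2
tool_pos: [0.5765, -0.0238, 0.1668]
ee_rot: [-1.569, -0.001, -1.391]
wrist_force: [-0.8, -0.7, 0.2]
width: 0.0756
[ 0.57791184 -0.02369035  0.16653008]
0 [[270.12935656 279.63496384]]
0.06 [[268.4551596  258.65350926]]
0.082 [[267.80805009 250.5437712 ]]
0.11 [[266.95675352 239.87510983]]
```

View pics/w16c.png

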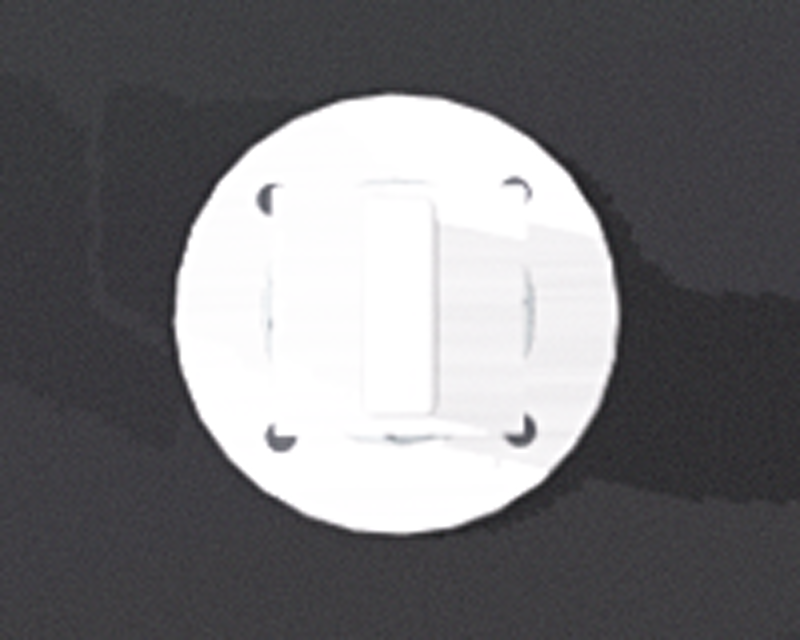

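View pics/s16c.png

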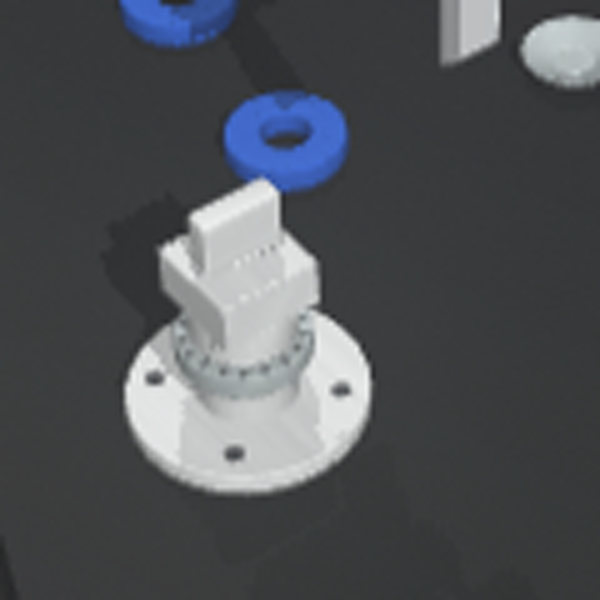

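The scene crop shows the stack upright. The bar top is at about (267,240), where I predicted it for a cap fully home (267.0,239.9). The other things on the bench haven't moved.

Run:
```python
from bench import robot
print(robot.close_job()); print(robot.get_obs()["time"])
```

```text
the job is handed in; nothing more can be done
None
the job is handed in; nothing more can be done
```

The sample holder is assembled and handed in at about 28.4 s. The support is on the seat, the spacer on the support, and the clamp cap keyed over the blade and flat on the spacer.

- **Placing:** Each part stopped at its expected height. Every force reading stayed under 5 N; they were read only at the end of each short move. The cap came to rest at the height that puts its underside at 60 mm, with about 4 N showing.
- **Key angle:** I measured the blade angle from the wrist camera, at about 0.18 rad. The cap's slot went on at the first try, so it never had to be felt round.
- **Last checks:** The wrist view shows the cap centred on the stack. In the scene view the bar top is at the fully-home pixel. The gripper is open and clear of everything. I took a last top view but did not look at it. The blue and pink rings and the other bench items were never touched.
- **Disagreement:** The top and wrist cameras differed by about 2 mm on positions. I used the wrist camera throughout so that the error cancelled.

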